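# Pot the ball cactus and raise its grow lamp

## Task

Lower the little ball cactus gently into the deep terracotta pot and let it stand upright on the gravel inside, without dropping it or pressing it down. Then pinch the grip block of the grow lamp so that its spring button is pushed in, and pull the lamp straight up, past the click of the first stop, all the way to the second stop. Finish holding the lamp there by its grip, and leave the pot, the books, the small planter and the saucer where they stand.

Things in the scene. Friction and masses are not known exactly. Their poses are not given: they have to be found in the camera images.
- cactus: Green ribbed ball cactus, a rigid ball 52 mm in diameter on a flat pale foot 30 mm across, about 0.11 kg, loose on the shelf. Origin: centre of the foot's underside; the ball's centre is 26 mm above it, its top 52 mm. z is up through the plant.
- pot: Deep open terracotta pot, 160 mm across at the rim, 124 mm at the foot, 115 mm high, wall 7 mm, 1.3 kg, loose on the shelf. Origin: centre of its underside. Inside, a hard gravel bed at 45 mm height (70 mm below the rim); the inside is 120 mm across at the bed, widening to 144 mm at the rim.
- pot_floor (a point): Centre of the pot's gravel bed, on its upper surface (45 mm above the pot's underside).
- lamp: Grow lamp fixed to the shelf: round dark foot 100 mm across, upright outer tube 22 mm across with a 30 mm black collar, to 142 mm height, steel inner tube with the lamp head on top. Origin: centre of the foot's underside; z up; x, y parallel to the grip's. The pole gives sideways up to 5 mm along x (2.5 N/mm).
- lamp_grip (a point): Centre of the black grip block on the pole's top, 170 mm above the shelf when in. Block: 30 mm along x, 32 along y, from 24 mm below to 18 above this point; over its button it spans x = -23 to +15 mm. Light bars leave its +y and -y sides: 26 mm wide in x, out to 77 mm, tops 5 mm below this point. Fingers closed along x press the button; nothing stands beside the block along x.
- lamp_head (a joint): How far the pole is pulled out, in m: 0 = fully in (locked), 0.05 to 0.06 = first stop, a click that takes about 8 N more pull to get past, 0.12 = second stop, the rigid end of travel. The head weighs about 3 N; let go, it sinks back (from the second stop to the first). While the button is out a catch blocks the pole at 0.
- lamp_button (a joint): How far the grip's button is pushed in, in m: 0 = out, 0.0075 = fully in, nearly flush; needs about 6 N. The catch is free from about 0.004 on; keep it pinched (15 to 30 N of grip) at least until the pole has started to move.
- books: Bystander: two flat books in a stack, about 110 by 165 mm and 39 mm high. Origin: centre of the underside.
- planter: Bystander: small two-tone wooden egg-cup-shaped planter, 60 mm across, 62 mm high, with a succulent rosette on top up to about 95 mm. Origin: centre of the underside.
- saucer: Bystander: terracotta saucer turned as a flat disc, 110 mm across, 16 mm high. Origin: centre of the underside.
- button_face (a point): Centre of the outer face of the steel spring button, 20 mm wide (y) and 22 mm high, which stands 8 mm out of the grip block's -x face at the grip centre's height. It moves with the button, along +x when pushed in.
Mind the look-alikes: they are no part of the job. Of the things that look like the lamp, the smallest one is meant.

How it is judged:
By the outcome, as a careful person would: the job done as asked, in the order asked, and still so for the second after the job is handed in, while the arm keeps its last pose, push and grip.
It also fails if it takes over 64 s, if anything falls off the work surface, if the arm or the gripper's body presses on something with over 40 N, if the wrist force passes 120 N, or if a joint passes its speed limit or range.

## Robot

A 6-joint arm with a two-finger parallel gripper is mounted at the origin on the work surface. World frame = base frame: x ahead of the robot, y to its left, z up, the work surface at z = 0. Lengths are in m, angles in rad, forces in N, time in s.
With the tool pointing down it reaches from about 0.35 to 0.875 m from the base axis. Payload 4.2 kg.
Tool frame: the origin (TCP) lies between the finger pads, 19 mm behind the fingertips; this is the grasp point; z points along the fingers, y is the line along which they close (so a half turn about z gives the same grasp; the last joint's range is limited). The gripper opens to 87 mm and grips with 3 to 60 N. Pads are 19 mm wide; open, the fingers measure 117 mm over their backs; the gripper's body (75 mm by 190 mm) begins 51 mm behind the grasp point.
Start: joints at [1.367, 0.385, 0.008, 0, -1.194, -0.259], TCP at [0.279, 0.559, 0.241] pointing down, gripper open.
Joint ranges: [-3.14, 3.14], [-1.21, 2.06], [-1.07, 1.41], [-3.16, 2.05], [-2.99, -0.16], [-3.1, 3.1]. Speed limits (rad/s): [2.79, 2.79, 3.14, 3.14, 3.14, 3.14].

## Interface

Orientations are given as a rotation vector (axis times angle).
In Python, from plant import r gives the robot as it stands.
- The arm moves only by the shell command python3 -m inch 'ROWS' [FORCE]. ROWS is JSON, a list of rows, each a list of 5 numbers: the opening, from 0 (shut) to 1 (fully open), then the shift along the tool's x, y, z in m, then the turn about the tool's z in degrees. A call has 1 to 8 rows; each row shifts and turns the commanded pose from where the row before left it, along the tool's axes as they then stand; what a row does not reach is not made up. A row lasts 1/12 s, in which the tool goes at most 41.7 mm and 7.16 degrees, less where a joint would pass 70% of its speed; a pose out of reach is approached as far as the arm can. A call with a gripper value outside its range is refused whole. The fingers move at their own pace and stop on an object; FORCE is the grip in N (left out, the last holds). Time passes only in rows, so rows that do not move let the fingers close. It gives the time, the measured TCP pose, the force, the opening and the grip force at its end, in the units of the state.
- r.get_state(): the state, without advancing time (a new reading comes with each control period).
- r.read_camera(name): name is "scene" or "top"; returns the picture (480x640x3 uint8, red, green, blue); there is no depth.
- r.camera_info(name): a dict with "intrinsics" (3x3 intrinsics, pixels), "k1" (the pictures are not rectified: a ray, as slopes to the right and down, at radius r is drawn at 1 + k1 r^2 times it, then the intrinsics apply), "rvec" (rotation vector, rad) and "tvec" (3), from world to camera coordinates, as OpenCV has them. Camera axes: x right, y down, z forward; pixel columns grow to the right and rows downward; lengths in m; the calibration is good to about 2 mm. A picture is of the moment at which its call begins. camera_info takes no time and is no camera call.
- r.sign_off(): hands the job in; it is judged then, once.
The state is a dict: "time_s": time; "joint_positions": joint angles; "joint_velocities": joint speeds; "joint_torque": joint torques, N m; "ee_pos": TCP position; "eef_rot": TCP orientation; "contact_force": force on the tool from outside, world axes, zero at the start; "torque": the same for the moment, N m; "gripper_width": opening from 0.0 (shut) to 1.0 (fully open); "gripper_force": force on a finger pad.
Only numpy, scipy, OpenCV 4.12 (cv2) and the standard library are available. Lean on these libraries where they do the work, as an engineer would, in place of code of your own. Each camera call takes 0.05 s, during which the arm holds its last target. There are 200 camera calls.

## Working session

There is one attempt and no reset: what is moved stays moved. The work goes in short steps, Python scripts to look and compute and a shell command to move; the robot and the scene stay as the last step left them, time stands still between calls to the robot, and variables do not carry over. Pictures are saved under pics/ and viewed, at most 10 in all, crops included, and the job is handed in when it is done.

```bash
ls; mkdir -p pics; cat > h.py <<'E'
import numpy as np, cv2
from plant import r
def cam(n):
    c=r.camera_info(n); K=np.array(c["intrinsics"],float).reshape(3,3); R=cv2.Rodrigues(np.array(c["rvec"],float))[0]; t=np.array(c["tvec"],float).ravel()
    return K,float(c["k1"]),R,t
def ray(n,u,v):
    K,k,R,t=cam(n); d=np.array([(u-K[0,2])/K[0,0],(v-K[1,2])/K[1,1]]); x=d.copy()
    for _ in range(30): x=d/(1+k*(x@x))
    return -R.T@t, R.T@np.array([x[0],x[1],1.])
def onz(n,u,v,z):
    o,d=ray(n,u,v); return o+d*(z-o[2])/d[2]
def tri(a,b):
    o1,d1=ray(*a); o2,d2=ray(*b)
    s=np.linalg.lstsq(np.c_[d1,-d2],o2-o1,rcond=None)[0]
    p,q=o1+s[0]*d1,o2+s[1]*d2; return (p+q)/2,np.linalg.norm(p-q)
def proj(n,P):
    K,k,R,t=cam(n); p=R@np.array(P)+t; x=p[:2]/p[2]; x=x*(1+k*(x@x)); return K[:2,:2]@x+K[:2,2]
def save(n,f):
    im=r.read_camera(n); cv2.imwrite(f"pics/{f}.png",im[:,:,::-1]); return im
E
python3 - <<'E'
from h import *
for n in("scene","top"):
    save(n,n+"0"); K,k,R,t=cam(n); print(n,K.tolist(),k,-R.T@t,R[2])
s=r.get_state(); print(s["time_s"],s["ee_pos"],s["eef_rot"],s["contact_force"],s["gripper_width"])
E
```

```text
pics
scene [[596.8130664181978, 0.0, 328.5854924203271], [0.0, 596.8130664181978, 246.01419095687174], [0.0, 0.0, 1.0]] 0.056114813478819 [ 1.33330233 -0.08082771  1.15313601] [-0.60614877 -0.02635807 -0.79491441]
top [[595.2721338145853, 0.0, 321.8346439846005], [0.0, 595.2721338145853, 234.5680883118328], [0.0, 0.0, 1.0]] 0.04479142218552104 [ 0.42358526 -0.11941225  1.21903096] [ 0.14348493  0.00990077 -0.98960298]
0.1 [0.27877401 0.55881508 0.24023663] [ 3.05586799e+00 -7.20279175e-01 -5.80679888e-04] [0.00644324 0.26159771 1.32339251] 0.9966854603534121
```

View pics/scene0.png

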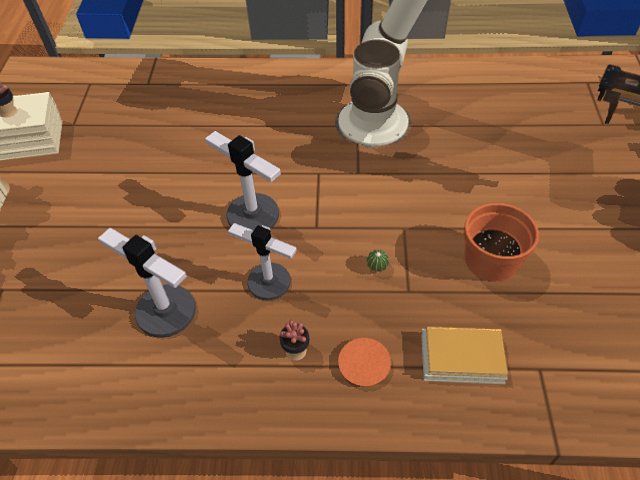

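View pics/top0.png

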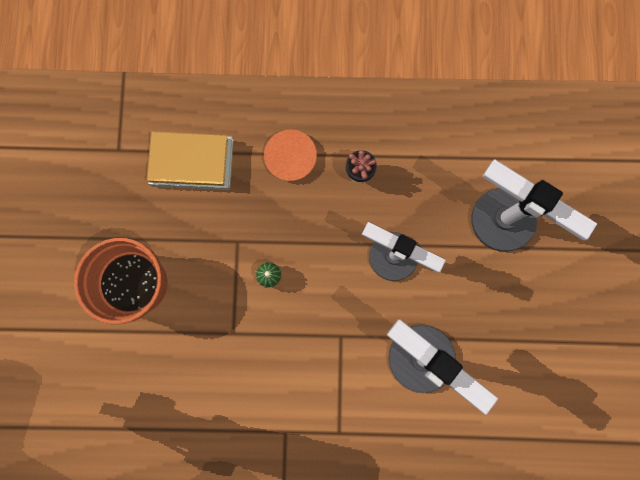

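The smallest lamp has its grip at scene (262,238) and top (403,246). The cactus is at scene (377,260) and top (268,274), and the pot at scene (500,240) and top (118,281). Next I'll measure these with masks and an enlarged crop of the lamp.

```bash
python3 - <<'E'
from h import *
im={n:cv2.imread(f"pics/{n}0.png") for n in("scene","top")}
def blob(n,roi,f):
    x0,y0,x1,y1=roi; a=im[n][y0:y1,x0:x1]; h=cv2.cvtColor(a,cv2.COLOR_BGR2HSV).astype(int)
    m=f(h[...,0],h[...,1],h[...,2]).astype(np.uint8)
    _,l,s,_=cv2.connectedComponentsWithStats(m); i=1+s[1:,4].argmax()
    c=max(cv2.findContours((l==i).astype(np.uint8),0,cv2.CHAIN_APPROX_NONE)[0],key=len)+[x0,y0]
    return c.astype(np.int32)
green=lambda h,s,v:(h>35)&(h<90)&(s>50)
red=lambda h,s,v:((h<12)|(h>174))&(s>140)&(v>60)
blk=lambda h,s,v:(v<45)
wht=lambda h,s,v:(s<40)&(v>150)
C={}
for nm,f,a,b in(("cactus",green,(350,240,405,285),(245,255,295,295)),
  ("grip",blk,(245,220,280,256),(388,230,420,262)),("bars",wht,(222,215,300,262),(355,215,450,275))):
    for n,roi in(("scene",a),("top",b)):
        c=blob(n,roi,f); (u,v),(w,hh),ang=cv2.minAreaRect(c); C[nm,n]=(u,v); print(nm,n,round(u,1),round(v,1),round(w,1),round(hh,1),round(ang,1),cv2.boundingRect(c), cv2.boxPoints(((u,v),(w,hh),ang)).round(1).tolist())
    print(nm,tri(("scene",*C[nm,"scene"]),("top",*C[nm,"top"])))
for n,roi in(("scene",(450,195,550,285)),("top",(65,230,170,330))):
    c=blob(n,roi,red); hull=cv2.convexHull(c)
    print("pot",n,cv2.boundingRect(c)); 
    if n=="top": e=cv2.fitEllipse(c); print(e)
    else:
        up=c[:,0][c[:,0,1]<232]; hu=cv2.convexHull(up); e=cv2.fitEllipse(hu); print(e)
    C["pot",n]=e[0]
print("rim",tri(("scene",*C["pot","scene"]),("top",*C["pot","top"])))
A=cv2.resize(im["scene"][205:305,215:315],(400,400),interpolation=2);B=cv2.resize(im["top"][205:290,360:445],(400,400),interpolation=2)
cv2.imwrite("pics/crop.png",np.hstack([A,B]))
E
```

```text
cactus scene 377.5 260.0 20.0 21.0 90.0 (367, 250, 22, 21) [[367.0, 250.0], [388.0, 250.0], [388.0, 270.0], [367.0, 270.0]]
cactus top 268.0 274.0 24.0 24.0 90.0 (256, 262, 25, 25) [[256.0, 262.0], [280.0, 262.0], [280.0, 286.0], [256.0, 286.0]]
cactus (array([ 0.51406471, -0.00249542,  0.02609457]), np.float64(0.0019105609565486863))
grip scene 260.2 240.0 19.2 29.7 3.8 (251, 225, 20, 31) [[249.6999969482422, 254.1999969482422], [251.60000610351562, 224.60000610351562], [270.70001220703125, 225.8000030517578], [268.79998779296875, 255.5]]
grip top 403.9 246.2 17.9 19.2 26.6 (392, 235, 24, 24) [[391.6000061035156, 250.8000030517578], [400.20001220703125, 233.60000610351562], [416.20001220703125, 241.60000610351562], [407.6000061035156, 258.79998779296875]]
grip (array([ 0.55993528, -0.25761034,  0.15864717]), np.float64(0.002521545022169396))
bars scene 281.1 246.6 29.0 11.0 23.7 (266, 238, 30, 20) [[265.6000061035156, 245.8000030517578], [270.1000061035156, 235.8000030517578], [296.6000061035156, 247.39999389648438], [292.1000061035156, 257.5]]
bars top 379.7 235.1 33.5 13.9 26.6 (362, 222, 36, 27) [[361.6000061035156, 233.8000030517578], [367.79998779296875, 221.39999389648438], [397.79998779296875, 236.39999389648438], [391.6000061035156, 248.8000030517578]]
bars (array([ 0.57863541, -0.21291744,  0.16048936]), np.float64(0.0004824795895848574))
pot scene (463, 203, 77, 79)
((501.35455322265625, 231.1503143310547), (56.61322784423828, 75.93048858642578), 104.11705780029297)
pot top (74, 237, 94, 87)
((119.43401336669922, 280.73699951171875), (85.05022430419922, 92.6679458618164), 82.50762939453125)
rim (array([0.48911266, 0.26807441, 0.10347688]), np.float64(0.0015105851006569741))
```

View pics/crop.png

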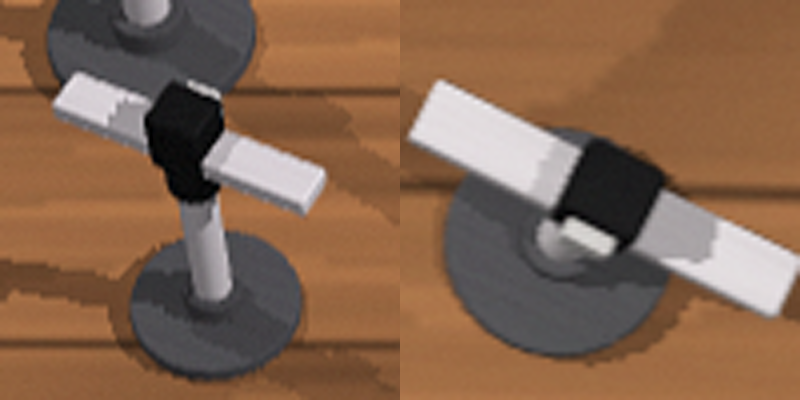

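In the crop, the lamp's button is on the robot-facing side, at about top (400,255). The bars run from about top (365,228) to (442,265), or scene (231.5,227) to (293.5,252).

```bash
python3 - <<'E'
from h import *
L=tri(("scene",231.5,227),("top",365.1,227.7)); Rr=tri(("scene",293.5,252),("top",442.2,265.4))
print("bar ends",L,Rr,"mid",(L[0]+Rr[0])/2,"len",np.linalg.norm(L[0]-Rr[0]))
for z in(.165,):
    a=onz("top",365.1,227.7,z);b=onz("top",442.2,265.4,z); d=b-a; print("top ends",a,b,(a+b)/2,np.linalg.norm(d),np.degrees(np.arctan2(d[1],d[0])))
    a=onz("scene",231.5,227,z);b=onz("scene",293.5,252,z); d=b-a; print("scene ends",a,b,(a+b)/2,np.linalg.norm(d),np.degrees(np.arctan2(d[1],d[0])))
print("block top c",onz("top",405,246,.188),"foot",onz("top",393.4,256.4,.008),"button",onz("top",400.4,255.1,.18))
# block top scene: crop corners
print("foot scene", onz("scene",215+216/4,205+305/4,.01))
# pot rim
from scipy.optimize import least_squares
def cont(n,x0,y0,x1,y1):
    im=cv2.imread(f"pics/{n}0.png")[y0:y1,x0:x1]; h=cv2.cvtColor(im,cv2.COLOR_BGR2HSV).astype(int)
    m=(((h[...,0]<9)|(h[...,0]>174))&(h[...,1]>150)&(h[...,2]>90)).astype(np.uint8)
    c=max(cv2.findContours(m,0,1)[0],key=cv2.contourArea)[:,0]+[x0,y0]; return c
ct=cont("top",65,230,175,330); ct=ct[ct[:,0]<112]
cs=cont("scene",450,195,550,285); cs=cs[cs[:,1]<232]
for z in(.105,.115,.125):
    for n,c in(("top",ct),("scene",cs)):
        P=np.array([onz(n,u,v,z) for u,v in c])[:,:2]
        s=least_squares(lambda q:np.hypot(*(P-q[:2]).T)-q[2],[.49,.27,.08],loss="soft_l1",f_scale=.001); print(z,n,s.x.round(4),np.abs(s.fun).mean().round(4))
R=cv2.Rodrigues(np.array(r.get_state()["eef_rot"]))[0]; print(R.round(3))
E
```

```text
bar ends (array([ 0.58979479, -0.24110159,  0.24684259]), np.float64(0.12237471502767217)) (array([ 0.53776688, -0.262361  ,  0.10945438]), np.float64(0.14142680697599014)) mid [ 0.56378083 -0.2517313   0.17814848] len 0.1484398449506805
top ends [ 0.59071685 -0.18602124  0.165     ] [ 0.52644509 -0.32327046  0.165     ] [ 0.55858097 -0.25464585  0.165     ] 0.15155265705040855 -115.0929942822112
scene ends [ 0.52990941 -0.32236669  0.165     ] [ 0.59582995 -0.18590644  0.165     ] [ 0.56286968 -0.25413657  0.165     ] 0.15154839642016268 64.21596824953339
block top c [ 0.55647114 -0.25445973  0.188     ] foot [ 0.55768783 -0.25451929  0.008     ] button [ 0.54123576 -0.24754828  0.18      ]
foot scene [ 0.56476749 -0.25432595  0.01      ]
0.105 top [-405.1515 -510.357   652.1917] 0.0104Traceback (most recent call last):
  File "<stdin>", line 20, in <module>
IndexError: too many indices for array: array is 1-dimensional, but 2 were indexed
```

```bash
python3 - <<'E'
from h import *
from scipy.optimize import least_squares
def cont(n,x0,y0,x1,y1):
    im=cv2.imread(f"pics/{n}0.png")[y0:y1,x0:x1].astype(int); B,G,Rr=im[...,0],im[...,1],im[...,2]
    m=((Rr>110)&(Rr>2.0*G)).astype(np.uint8)
    c=max(cv2.findContours(m,0,1)[0],key=lambda c:cv2.boundingRect(c)[2]*cv2.boundingRect(c)[3]); print(n,cv2.boundingRect(c),x0,y0); return cv2.convexHull(c)[:,0]+[x0,y0]
ct=cont("top",65,230,175,330); ct=ct[(ct[:,0]<125)]
cs=cont("scene",450,195,550,285); cs=cs[cs[:,1]<232]
for z in(.105,.115,.125):
    for n,c in(("top",ct),("scene",cs)):
        P=np.array([onz(n,u,v,z) for u,v in c])[:,:2]
        s=least_squares(lambda q:np.hypot(*(P-q[:2]).T)-q[2],[.49,.27,.08],loss="soft_l1",f_scale=.001); print(z,n,len(P),s.x.round(4),np.abs(s.fun).mean().round(4))
R=cv2.Rodrigues(np.array(r.get_state()["eef_rot"]))[0]; print(R.round(3)); print("xang",np.degrees(np.arctan2(R[1,0],R[0,0])),"yang",np.degrees(np.arctan2(R[1,1],R[0,1])))
print("cactus delta tool",R.T@(np.array([.514,-.0025,.15])-r.get_state()["ee_pos"]))
E
```

```text
top (33, 39, 1, 1) 65 230
scene (44, 85, 1, 1) 450 195
0.105 top 1 [0.4814 0.2536 0.0615] 0.0Traceback (most recent call last):
  File "<stdin>", line 11, in <module>
IndexError: too many indices for array: array is 1-dimensional, but 2 were indexed
```

Moving toward the cactus first.

```bash
python3 -m inch '[[1,0.028,0.024,0,0],[1,0.028,0.024,0,0],[1,0.028,0.024,0,0],[1,0.028,0.024,0,0],[1,0.028,0.024,0,0],[1,0.028,0.024,0,0],[1,0.028,0.024,0,0],[1,0.028,0.024,0,0]]' 20; python3 -m inch '[[1,0.028,0.024,0,0],[1,0.028,0.024,0,0],[1,0.028,0.024,0,0],[1,0.028,0.024,0,0],[1,0.028,0.024,0,0],[1,0.028,0.024,0,0],[1,0.013,0.013,0,0],[1,0,0,0,0]]'
cat > d.py <<'E'
from h import *
import sys
s=r.get_state(); R=cv2.Rodrigues(np.array(s["eef_rot"]))[0]
def delta(x,y,z): return (R.T@(np.array([x,y,z])-s["ee_pos"])).round(4)
yang=np.degrees(np.arctan2(R[1,1],R[0,1]))
E
python3 - <<'E'
from d import *
from scipy.optimize import least_squares
print(delta(.514,-.0025,.03),"yang",yang,R.round(2).tolist(),"q",s["joint_positions"])
def cont(n,x0,y0,x1,y1):
    im=cv2.imread(f"pics/{n}0.png")[y0:y1,x0:x1]; h=cv2.cvtColor(im,cv2.COLOR_BGR2HSV).astype(int)
    m=(((h[...,0]<9)|(h[...,0]>174))&(h[...,1]>140)&(h[...,2]>60)).astype(np.uint8)
    c=max(cv2.findContours(m,0,1)[0],key=cv2.contourArea); print(n,cv2.boundingRect(c),h[3:60:4,50].tolist()); return cv2.convexHull(c)[:,0]+[x0,y0]
ct=cont("top",65,230,175,330); ct=ct[(ct[:,0]<118)]
cs=cont("scene",450,195,550,285); cs=cs[cs[:,1]<232]
for z in(.105,.115,.125):
    for n,c in(("top",ct),("scene",cs)):
        P=np.array([onz(n,u,v,z) for u,v in c])[:,:2]
        if len(P)<4: continue
        q=least_squares(lambda q:np.hypot(*(P-q[:2]).T)-q[2],[.49,.27,.08],loss="soft_l1",f_scale=.001); print(z,n,len(P),q.x.round(4),np.abs(q.fun).mean().round(4))
E
```

```text
time_s: 0.77
ee_pos: [0.3938, 0.2855, 0.241]
eef_rot: [3.058, -0.72, -0.001]
contact_force: [0.9, 0.3, 0.1]
gripper_width: 1.001
gripper_force: 0.0
time_s: 1.43
ee_pos: [0.486, 0.0632, 0.2407]
eef_rot: [3.055, -0.728, -0.002]
contact_force: [-0.6, -0.1, -0.9]
gripper_width: 0.996
gripper_force: 0.0
[0.0548 0.0457 0.2107] yang -116.7954795403529 [[0.89, -0.45, -0.0], [-0.45, -0.89, -0.0], [-0.0, 0.0, -1.0]] q [ 4.61499289e-01  1.55027705e-01 -3.13043797e-01  1.78331144e-04
 -1.10422145e+00  6.41546860e-01]
top (12, 11, 63, 41) [[12, 148, 114], [12, 150, 97], [9, 173, 128], [9, 169, 155], [9, 168, 112], [8, 169, 118], [9, 170, 159], [13, 99, 31], [11, 90, 31], [12, 88, 29], [18, 82, 31], [34, 18, 112], [15, 94, 27], [30, 16, 127], [15, 99, 31]]
scene (35, 61, 39, 25) [[13, 149, 166], [12, 151, 162], [8, 171, 122], [7, 172, 110], [9, 169, 124], [8, 175, 115], [9, 174, 117], [8, 169, 118], [9, 172, 111], [11, 141, 49], [12, 74, 79], [12, 162, 52], [12, 155, 56], [10, 135, 49], [11, 89, 40]]
0.105 top 13 [0.5024 0.2801 0.0599] 0.0048Traceback (most recent call last):
  File "<stdin>", line 12, in <module>
IndexError: too many indices for array: array is 1-dimensional, but 2 were indexed
```

```bash
python3 -m inch '[[1,0.027,0.023,0.02,0],[1,0.028,0.023,0.03,0],[1,0,0,0.03,0],[1,0,0,0.02,0],[1,0,0,0,0],[1,0,0,0,0]]'
python3 - <<'E'
from d import *
from scipy.optimize import least_squares
print(delta(.514,-.0025,.03))
def cont(n,x0,y0,x1,y1):
    im=cv2.imread(f"pics/{n}0.png")[y0:y1,x0:x1]; h=cv2.cvtColor(im,cv2.COLOR_BGR2HSV).astype(int)
    m=((h[...,0]<=11)&(h[...,1]>158)&(h[...,2]>70)).astype(np.uint8)
    m=cv2.morphologyEx(m,cv2.MORPH_CLOSE,np.ones((3,3)))
    c=max(cv2.findContours(m,0,1)[0],key=lambda c:len(c)); print(n,cv2.boundingRect(c)); return cv2.convexHull(c)[:,0]+[x0,y0]
ct=cont("top",65,230,175,330); ct=ct[(ct[:,0]<118)]
cs=cont("scene",450,195,550,285); cs=cs[cs[:,1]<232]
for z in(.105,.115,.125):
    for n,c in(("top",ct),("scene",cs)):
        P=np.array([onz(n,u,v,z) for u,v in c]).reshape(-1,3)[:,:2]
        if len(P)<4: continue
        q=least_squares(lambda q:np.hypot(*(P-q[:2]).T)-q[2],[.49,.27,.08],loss="soft_l1",f_scale=.001); print(z,n,len(P),q.x.round(4),np.abs(q.fun).mean().round(4))
a,b=save("scene","s1"),save("top","t1")
A=cv2.resize(a[180:330,300:450],(400,400));B=cv2.resize(b[200:350,190:340],(400,400)); cv2.imwrite("pics/c1.png",np.hstack([A,B])[:,:,::-1])
E
```

```text
time_s: 1.93
ee_pos: [0.5121, 0.0044, 0.144]
eef_rot: [3.056, -0.719, -0.003]
contact_force: [0.7, 0.4, 0.5]
gripper_width: 1.003
gripper_force: 0.0
[0.005  0.0051 0.114 ]
top (9, 8, 93, 86)
scene (13, 8, 76, 79)
0.105 top 22 [0.4907 0.2705 0.0804] 0.0001
0.105 scene 16 [0.4849 0.2692 0.0802] 0.0003
0.115 top 22 [0.4901 0.267  0.0797] 0.0001
0.115 scene 16 [0.493  0.2659 0.0795] 0.0003
0.125 top 22 [0.4895 0.2635 0.079 ] 0.0001
0.125 scene 16 [0.5011 0.2626 0.0787] 0.0003
```

View pics/c1.png

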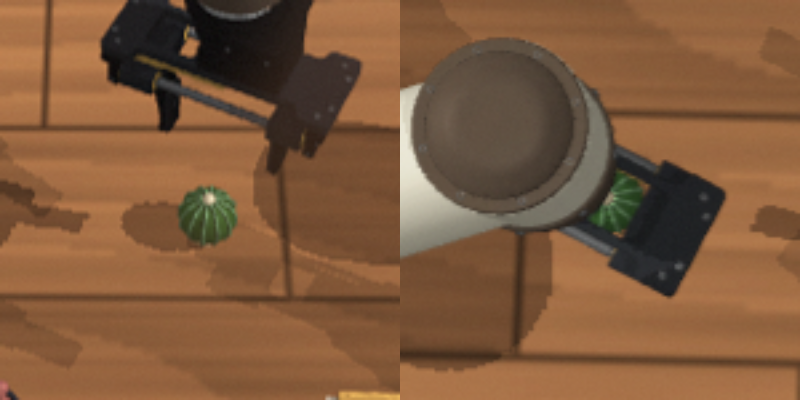

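The fingers straddle the cactus: ball at crop (208,215) in the scene view, between the fingers in the top view. The rim circles from both views agree at a height of about 0.113, so the pot is at (0.491, 0.267). Next I descend on the cactus and grip it.

```bash
python3 -m inch '[[1,0.0025,0.0025,0.025,0],[1,0.0025,0.0025,0.035,0],[1,0,0,0.03,0],[1,0,0,0.02,0],[1,0,0,0.004,0],[1,0,0,0,0],[1,0,0,0,0]]'; python3 - <<'E'
from d import *
print(delta(.514,-.0025,.03))
E
python3 -m inch '[[0.5,0,0,0,0],[0.5,0,0,0,0],[0.5,0,0,0,0],[0.5,0,0,0,0],[0.5,0,0,0,0],[0.5,0,0,0,0]]' 12
```

```text
time_s: 2.62
ee_pos: [0.5165, -0.0017, 0.0325]
eef_rot: [-3.057, 0.718, -0.005]
contact_force: [-0.2, 0.9, -0.8]
gripper_width: 1.002
gripper_force: 0.0
[-0.0019  0.0018  0.0025]
time_s: 3.12
ee_pos: [0.5149, -0.0025, 0.0309]
eef_rot: [-3.058, 0.72, -0.001]
contact_force: [0.3, -0.3, 0.8]
gripper_width: 0.63
gripper_force: 0.0
```

```bash
python3 -m inch '[[0.3,0,0,0,0],[0.3,0,0,0,0],[0.3,0,0,0,0],[0.3,0,0,0,0],[0.3,0,0,0,0]]' 12; python3 -m inch '[[0.3,0,0,-0.01,0],[0.3,0,0,-0.02,0],[0.3,0,0,-0.03,0],[0.3,0,0,-0.035,0],[0.3,0,0,-0.035,0],[0.3,0,0,-0.03,0],[0.3,0,0,0,0],[0.3,0,0,0,0]]'; python3 - <<'E'
from d import *
print(delta(.491,.267,.19))
E
```

```text
time_s: 3.53
ee_pos: [0.5148, -0.0026, 0.0308]
eef_rot: [3.058, -0.72, -0.0]
contact_force: [-0.3, -0.9, 3.6]
gripper_width: 0.587
gripper_force: 12.0
time_s: 4.2
ee_pos: [0.5155, -0.0021, 0.1928]
eef_rot: [-3.055, 0.72, -0.006]
contact_force: [-0.2, 0.6, -2.6]
gripper_width: 0.59
gripper_force: 12.0
[-0.1421 -0.2298  0.0032]
```

```bash
python3 -m inch '[[0.3,-0.007,-0.011,0,0],[0.3,-0.014,-0.023,0,0],[0.3,-0.018,-0.029,0,0],[0.3,-0.018,-0.029,0,0],[0.3,-0.018,-0.029,0,0],[0.3,-0.018,-0.029,0,0],[0.3,-0.018,-0.029,0,0],[0.3,-0.014,-0.023,0,0]]'; python3 -m inch '[[0.3,-0.011,-0.018,0,0],[0.3,-0.006,-0.01,0,0],[0.3,0,0,0,0],[0.3,0,0,0,0],[0.3,0,0,0,0]]'; python3 - <<'E'
from d import *
print(delta(.491,.267,.077))
a,b=save("scene","s2"),save("top","t2")
A=cv2.resize(a[130:300,410:580],(400,400));B=cv2.resize(b[190:360,40:210],(400,400)); cv2.imwrite("pics/c2.png",np.hstack([A,B])[:,:,::-1])
E
```

```text
time_s: 4.87
ee_pos: [0.4916, 0.2357, 0.1887]
eef_rot: [3.056, -0.719, -0.004]
contact_force: [0.8, -0.4, -1.3]
gripper_width: 0.588
gripper_force: 12.0
time_s: 5.28
ee_pos: [0.49, 0.2655, 0.1898]
eef_rot: [3.056, -0.722, -0.002]
contact_force: [-0.3, -1.1, -1.3]
gripper_width: 0.592
gripper_force: 12.0
[ 0.0003 -0.002   0.1128]
```

View pics/c2.png

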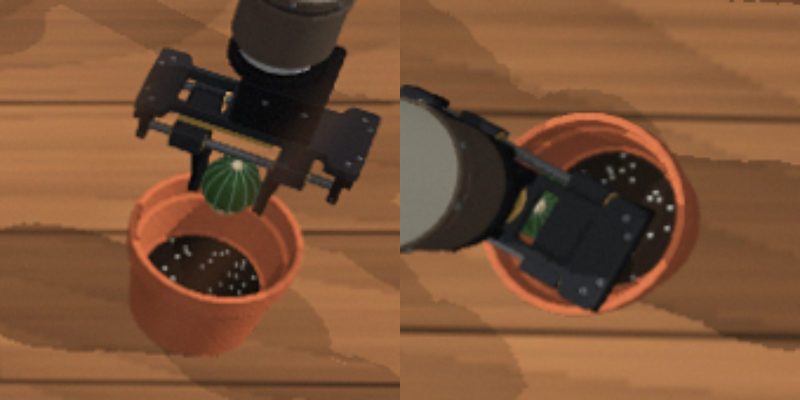

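The cactus hangs upright over the pot mouth at crop (232,187), centred over the gravel. Next I lower it most of the way.

```bash
python3 -m inch '[[0.3,0,-0.002,0.012,0],[0.3,0,0,0.02,0],[0.3,0,0,0.022,0],[0.3,0,0,0.022,0],[0.3,0,0,0.018,0],[0.3,0,0,0.01,0],[0.3,0,0,0.002,0],[0.3,0,0,0,0]]'; python3 -m inch '[[0.3,0,0,0.001,0],[0.3,0,0,0.001,0],[0.3,0,0,0.001,0],[0.3,0,0,0,0]]'
```

```text
time_s: 6.05
ee_pos: [0.4916, 0.268, 0.0846]
eef_rot: [3.057, -0.721, -0.0]
contact_force: [0.3, 0.0, -1.4]
gripper_width: 0.591
gripper_force: 12.0
time_s: 6.38
ee_pos: [0.4915, 0.2687, 0.0823]
eef_rot: [-3.057, 0.72, -0.001]
contact_force: [0.2, 0.6, -1.8]
gripper_width: 0.595
gripper_force: 12.0
```

```bash
python3 -m inch '[[0.3,0,0,0.001,0],[0.3,0,0,0.001,0],[0.3,0,0,0.001,0],[0.3,0,0,0,0]]';  python3 -m inch '[[0.3,0,0,0.001,0],[0.3,0,0,0.001,0],[0.3,0,0,0,0]]'; python3 -m inch '[[0.3,0,0,0.0005,0],[0.3,0,0,0.0005,0],[0.3,0,0,0,0]]'
```

```text
time_s: 6.72
ee_pos: [0.4912, 0.2684, 0.0785]
eef_rot: [3.058, -0.72, -0.0]
contact_force: [-0.2, -0.2, -1.6]
gripper_width: 0.585
gripper_force: 12.0
time_s: 6.97
ee_pos: [0.4912, 0.2684, 0.0764]
eef_rot: [3.057, -0.72, -0.0]
contact_force: [0.1, 0.2, -1.4]
gripper_width: 0.588
gripper_force: 12.0
time_s: 7.22
ee_pos: [0.4914, 0.2685, 0.0759]
eef_rot: [-3.058, 0.72, -0.0]
contact_force: [-0.4, -0.4, 1.0]
gripper_width: 0.591
gripper_force: 12.0
```

The force went from -1.4 to +1.0 N at the expected height, so the foot is resting on the gravel. Now I open gently.

```bash
python3 -m inch '[[0.6,0,0,0,0],[0.65,0,0,0,0],[0.75,0,0,0,0],[0.8,0,0,0,0],[0.8,0,0,0,0]]'; python3 -m inch '[[0.8,0,0,-0.005,0],[0.8,0,0,-0.012,0],[0.8,0,0,-0.02,0],[0.8,0,0,-0.035,0],[0.8,0,0,-0.04,0],[0.8,0,0,-0.04,0],[0.8,0,0,-0.03,0],[0.8,0,0,0,0]]'
```

```text
time_s: 7.63
ee_pos: [0.4914, 0.2686, 0.0757]
eef_rot: [-3.058, 0.72, -0.0]
contact_force: [-0.5, -0.2, -0.9]
gripper_width: 0.764
gripper_force: 0.0
time_s: 8.3
ee_pos: [0.4944, 0.2703, 0.2663]
eef_rot: [-3.047, 0.716, -0.017]
contact_force: [0.2, 0.6, 0.5]
gripper_width: 0.796
gripper_force: 0.0
```

```bash
python3 - <<'E'
from d import *
print(delta(.5605,-.2545,.26),yang,s["joint_positions"])
print("biglamp grip",tri(("scene",240,150),("top",443,366)))
for p in((395,327),(490,405)): print(onz("top",*p,.22))
E
python3 -m inch '[[0.8,0.01,0.018,0,0],[0.8,0.018,0.03,0,0],[0.8,0.02,0.033,0,0],[0.8,0.02,0.033,0,0],[0.8,0.02,0.033,0,0],[0.8,0.02,0.033,0,0],[0.8,0.02,0.033,0,0],[0.8,0.02,0.033,0,0]]'
python3 - <<'E'
from d import *
print(delta(.5605,-.2545,.26),yang)
a=save("scene","s3"); b=save("top","t3")
A=cv2.resize(a[190:290,450:550],(400,400),interpolation=2);B=cv2.resize(b[230:330,65:165],(400,400),interpolation=2); cv2.imwrite("pics/c3.png",np.hstack([A,B])[:,:,::-1])
E
```

```text
[0.2929 0.4405 0.0024] -116.44647701275034 [ 0.7895042   0.25517726 -0.11775148  0.00324163 -1.18221941  0.31845531]
biglamp grip (array([ 0.35653   , -0.31351086,  0.22410917]), np.float64(0.002744564902112163))
[ 0.41689818 -0.23431931  0.22      ]
[ 0.29708922 -0.38781762  0.22      ]
time_s: 8.97
ee_pos: [0.5136, -0.0195, 0.258]
eef_rot: [-3.058, 0.72, -0.001]
contact_force: [0.0, 0.9, -0.4]
gripper_width: 0.801
gripper_force: 0.0
[ 0.1468  0.1894 -0.002 ] -116.49079480574174
```

View pics/c3.png

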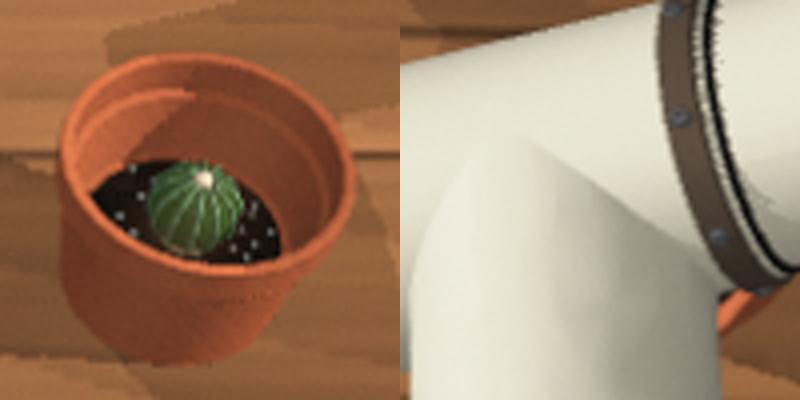

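The cactus stands upright on the gravel with its white tip at the top, crop (203,180), and the pot hasn't moved. Next is the lamp.

```bash
python3 -m inch '[[1,0.022,0.029,0,0],[1,0.022,0.029,0,0],[1,0.022,0.029,0,0],[1,0.022,0.029,0,0],[1,0.018,0.024,0,0],[1,0.013,0.017,0,0],[1,0.005,0.006,0,0],[1,0,0,0,3]]'; python3 -m inch '[[1,0,0,0,6],[1,0,0,0,7],[1,0,0,0,7],[1,0,0,0,7],[1,0,0,0,7],[1,0,0,0,7],[1,0,0,0,7],[1,0,0,0,7]]';python3 -m inch '[[1,0,0,0,7],[1,0,0,0,7],[1,0,0,0,7],[1,0,0,0,6],[1,0,0,0,3],[1,0,0,0,0],[1,0,0,0,0]]'
python3 - <<'E'
from d import *
print(delta(.5605,-.2545,.17),yang,s["joint_positions"])
a=save("scene","s4"); b=save("top","t4")
A=cv2.resize(a[160:310,190:340],(400,400));B=cv2.resize(b[180:330,320:470],(400,400)); cv2.imwrite("pics/c4.png",np.hstack([A,B])[:,:,::-1])
E
```

```text
time_s: 9.73
ee_pos: [0.5523, -0.2201, 0.2571]
eef_rot: [3.037, -0.805, -0.001]
contact_force: [-0.0, -0.7, 0.2]
gripper_width: 1.002
gripper_force: 0.0
time_s: 10.4
ee_pos: [0.5522, -0.2177, 0.2577]
eef_rot: [-2.32, 2.118, 0.0]
contact_force: [0.4, 0.1, 0.5]
gripper_width: 1.0
gripper_force: 0.0
time_s: 10.98
ee_pos: [0.5522, -0.218, 0.2577]
eef_rot: [-1.702, 2.64, 0.0]
contact_force: [-0.7, -0.1, 0.1]
gripper_width: 0.999
gripper_force: 0.0
[ 0.0298 -0.0226  0.0877] 155.62938152633728 [-1.03639778e-01  3.20577898e-01 -4.60091378e-02 -1.85504048e-04
 -1.20415648e+00 -3.21641260e-01]
```

View pics/c4.png

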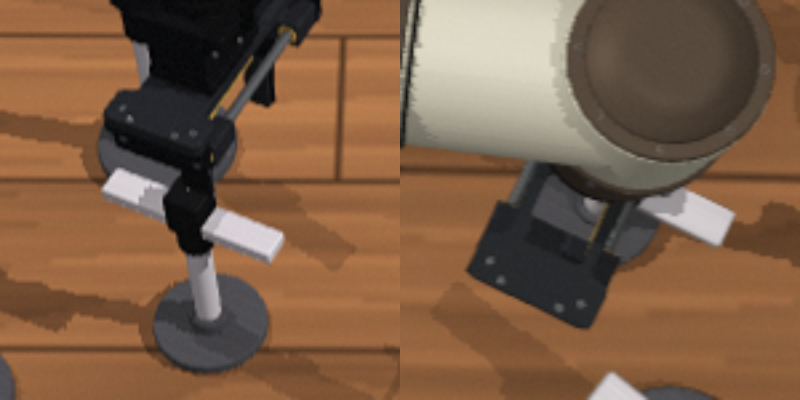

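The gripper is turned along the lamp's x axis, and the lamp grip is at scene crop (190,210). I still need to shift about 3 cm sideways and 2 cm along, then descend.

```bash
python3 -m inch '[[1,0.01,-0.008,0,1],[1,0.012,-0.009,0,0],[1,0.008,-0.006,0,0],[1,0,0,0,0],[1,0,0,0,0],[1,0,0,0,0]]'
python3 - <<'E'
from d import *
print(delta(.5605,-.2545,.17),yang)
E
python3 -m inch '[[1,0,0,0.012,0],[1,0,0,0.02,0],[1,0,0,0.025,0],[1,0,0,0.018,0],[1,0,0,0.008,0],[1,0,0,0.003,0],[1,0,0,0,0],[1,0,0,0,0]]' 
python3 - <<'E'
from d import *
print(delta(.5605,-.2545,.17),yang)
a=save("scene","s5"); b=save("top","t5")
A=cv2.resize(a[180:280,210:310],(400,400),interpolation=2);B=cv2.resize(b[195:305,350:460],(400,400)); cv2.imwrite("pics/c5.png",np.hstack([A,B])[:,:,::-1])
E
```

```text
time_s: 11.58
ee_pos: [0.56, -0.2562, 0.2574]
eef_rot: [1.675, -2.658, -0.001]
contact_force: [0.2, 0.7, -1.0]
gripper_width: 0.997
gripper_force: 0.0
[-0.0018  0.0002  0.0874] 154.44130305237613
time_s: 12.25
ee_pos: [0.561, -0.256, 0.173]
eef_rot: [-1.676, 2.656, -0.003]
contact_force: [0.5, 1.2, -0.5]
gripper_width: 1.0
gripper_force: 0.0
[-0.0012  0.0011  0.003 ] 154.51513421278395
```

View pics/c5.png

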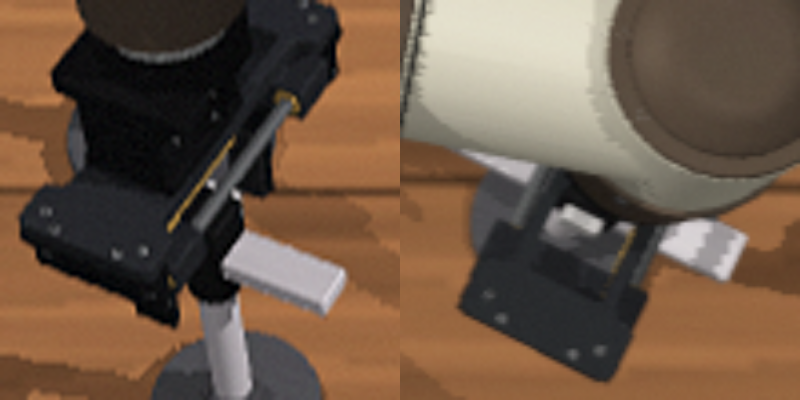

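The fingers straddle the block on both x sides, with the button inside the gap at top crop (580,215). Now I close with 25 N.

```bash
python3 -m inch '[[0,0,0,0.002,0],[0,0,0,0,0],[0,0,0,0,0],[0,0,0,0,0],[0,0,0,0,0],[0,0,0,0,0],[0,0,0,0,0],[0,0,0,0,0]]' 25;  python3 -m inch '[[0,0,0,0,0],[0,0,0,0,0],[0,0,0,0,0],[0,0,0,0,0]]' 25
```

```text
time_s: 13.02
ee_pos: [0.5594, -0.2556, 0.1695]
eef_rot: [1.675, -2.656, -0.003]
contact_force: [-2.7, 2.2, 1.6]
gripper_width: 0.481
gripper_force: 1.5
time_s: 13.35
ee_pos: [0.5598, -0.2557, 0.1695]
eef_rot: [1.676, -2.657, -0.001]
contact_force: [-2.8, 2.4, 1.2]
gripper_width: 0.35
gripper_force: 25.0
```

Width is 30.5 mm, so the button is fully in. I'll centre sideways by 1.4 mm and pull up.

```bash
python3 -m inch '[[0,0,0.0014,0,0],[0,0,0,0,0]]';  python3 -m inch '[[0,0,0,-0.002,0],[0,0,0,-0.004,0],[0,0,0,-0.006,0],[0,0,0,-0.006,0],[0,0,0,-0.006,0],[0,0,0,-0.006,0],[0,0,0,0,0],[0,0,0,0,0]]'
```

```text
time_s: 13.52
ee_pos: [0.559, -0.2553, 0.1695]
eef_rot: [-1.676, 2.657, -0.001]
contact_force: [-1.2, 0.1, -0.0]
gripper_width: 0.341
gripper_force: 25.0
time_s: 14.18
ee_pos: [0.5589, -0.2553, 0.2006]
eef_rot: [-1.676, 2.657, -0.001]
contact_force: [-1.2, -0.1, -2.9]
gripper_width: 0.344
gripper_force: 25.0
```

```bash
python3 -m inch '[[0,0,0,-0.006,0],[0,0,0,-0.006,0],[0,0,0,-0.004,0],[0,0,0,-0.004,0],[0,0,0,-0.004,0],[0,0,0,-0.004,0],[0,0,0,-0.004,0],[0,0,0,0,0]]' 30;  python3 -m inch '[[0,0,0,-0.006,0],[0,0,0,-0.006,0],[0,0,0,-0.008,0],[0,0,0,-0.008,0],[0,0,0,-0.006,0],[0,0,0,-0.004,0],[0,0,0,-0.002,0],[0,0,0,0,0]]'
```

```text
time_s: 14.85
ee_pos: [0.5594, -0.2555, 0.234]
eef_rot: [-1.676, 2.656, -0.003]
contact_force: [-2.1, 1.0, -3.1]
gripper_width: 0.346
gripper_force: 30.0
time_s: 15.52
ee_pos: [0.5592, -0.2554, 0.2727]
eef_rot: [-1.676, 2.656, -0.002]
contact_force: [-1.1, 0.3, -2.2]
gripper_width: 0.35
gripper_force: 30.0
```

```bash
python3 -m inch '[[0,0,0,-0.003,0],[0,0,0,-0.003,0],[0,0,0,-0.003,0],[0,0,0,-0.003,0],[0,0,0,0,0]]';  python3 -m inch '[[0,0,0,-0.001,0],[0,0,0,-0.001,0],[0,0,0,-0.001,0],[0,0,0,0,0]]'; python3 -m inch '[[0,0,0,-0.001,0],[0,0,0,-0.001,0],[0,0,0,0,0]]'
```

```text
time_s: 15.93
ee_pos: [0.5591, -0.2554, 0.2845]
eef_rot: [-1.676, 2.657, -0.001]
contact_force: [-1.9, 0.7, -2.3]
gripper_width: 0.34
gripper_force: 30.0
time_s: 16.27
ee_pos: [0.559, -0.2553, 0.2869]
eef_rot: [-1.676, 2.657, -0.0]
contact_force: [-0.3, 1.2, -2.9]
gripper_width: 0.346
gripper_force: 30.0
time_s: 16.52
ee_pos: [0.559, -0.2553, 0.2889]
eef_rot: [-1.676, 2.657, -0.0]
contact_force: [-1.0, 1.1, -2.5]
gripper_width: 0.348
gripper_force: 30.0
```

```bash
python3 -m inch '[[0,0,0,-0.0005,0],[0,0,0,-0.0005,0],[0,0,0,0,0],[0,0,0,0,0]]'; python3 -m inch '[[0,0,0,-0.0005,0],[0,0,0,-0.0005,0],[0,0,0,0,0],[0,0,0,0,0]]'
```

```text
time_s: 16.85
ee_pos: [0.5589, -0.2552, 0.2896]
eef_rot: [1.676, -2.657, -0.0]
contact_force: [-0.7, -0.1, -3.8]
gripper_width: 0.345
gripper_force: 30.0
time_s: 17.18
ee_pos: [0.5587, -0.2551, 0.2897]
eef_rot: [1.675, -2.657, -0.002]
contact_force: [-0.4, -1.6, -8.4]
gripper_width: 0.343
gripper_force: 30.0
```

The pull rises to 8 N at 0.120 m of travel, so it's at the second stop. One last look before handing in.

```bash
python3 - <<'E'
from h import *
a=save("scene","s6"); s=r.get_state(); print(s["ee_pos"],s["contact_force"],s["gripper_force"])
E
```

```text
[ 0.55862943 -0.25507845  0.28966698] [-0.21990992 -0.6760242  -8.50575967] 29.988026264385468
```

View pics/s6.png

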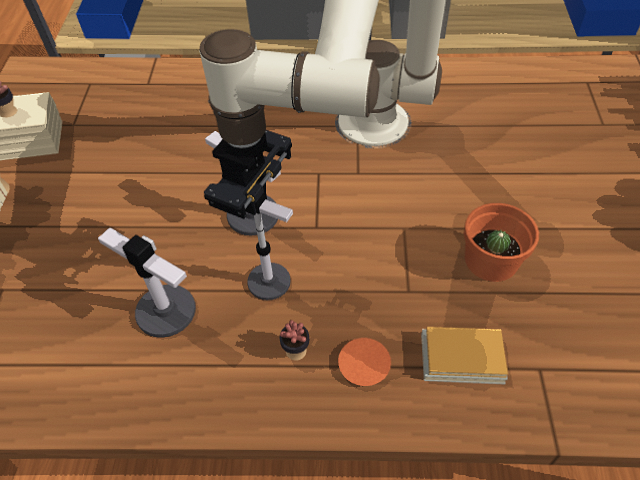

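The lamp is extended with its steel inner tube visible at (263,228). The cactus stands in the pot at (499,240), and the bystanders haven't moved.

```bash
python3 -c "
from plant import r
print(r.sign_off())"
```

```text
the job is handed in; nothing more can be done
None
```

The job is handed in at about 17 s: the cactus stands upright on the gravel in the pot, the lamp is held by its grip at the second stop (0.120 m out), and the pot, books, planter and saucer look unmoved in the last picture.

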